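# Clear a broken pot off the grading tray

### The arm

A 7-joint arm with a two-finger parallel gripper is mounted at the origin on the work surface. World frame = base frame: x ahead of the robot, y to its left, z up, the work surface at z = 0. Lengths are in m, angles in rad, forces in N, time in s.
With the tool pointing down it reaches from about 0.4 to 0.9 m from the base axis. Payload 5.6 kg.
Tool frame: the origin (TCP) lies midway between the tips of the shut fingers; the grasp point (between the pads) lies 19 mm behind it; y points along the fingers, z is the direction in which the jaws open and shut, and the axes are right-handed (so a half turn about y gives the same grasp; the last joint's range is limited). The gripper opens to 92 mm and grips with 3 to 60 N. Pads are 20 mm wide; open, the fingers measure 128 mm over their backs; the gripper's body (75 mm by 189 mm) begins 69 mm behind the grasp point.
Start: joints at [1.202, 0.468, -0.012, 1.603, 0.006, 1.071, -0.056], TCP at [0.208, -0.616, 0.215] pointing down, gripper open.
Joint ranges: [-2.53, 2.53], [-0.31, 2.02], [-1.57, 1.55], [0.28, 2.44], [-1.29, 4.43], [0.15, 1.84], [-2.92, 2.92]. Speed limits (rad/s): [2.57, 2.57, 3.14, 3.14, 3.14, 3.14, 3.14].

### API

Orientations are given as a 3x3 rotation matrix whose columns are the frame's x, y, z axes.
In Python, from station import env, effector, solver, viewer, workorder, search_frame, tip_of gives the robot as it stands. Calls block until the motion is done:
- env.reach(position, orientation): joint-space move of the TCP to a pose.
- env.movel(position, frame=None, rate=0.15): straight line of the TCP; frame=None keeps the orientation; rate is the mean speed in m/s.
- env.goto_joints(angles): joint-space move.
- effector.release() and effector.grasp(squeeze=None): open the fingers fully, or close them until they stop; squeeze is the grip in N (None keeps the last).
- env.pause(seconds).
- solver.inverse_kinematics(position, orientation): joint angles nearest the present ones, or None.
- env.sense(): the state.
- viewer.read_camera(name): name is "scene" or "top" or "wrist"; returns (picture, depth): 400x640x3 uint8, red, green, blue; 400x640 float32, m along the optical axis (not along the pixel's ray), 0 where there is no reading.
- viewer.camera_info(name): a dict with "intrinsics" (3x3 intrinsics, pixels), "eye" and "rotation" of the camera in the world; the wrist camera has in their place "T_tool_cam" (4x4, takes a point from camera to tool coordinates, whose origin is the TCP and whose axes are the tool frame's). Camera axes: x right, y up, looking along -z (the intrinsics and any distortion apply to the point x, -y, -z); pixel columns grow to the right and rows downward; lengths in m; the calibration is good to about 2 mm. A picture is of the moment at which its call begins: read the wrist's pose just before it. camera_info takes no time and is no camera call.
A pose or a line that the arm cannot do raises env.PlanningError and nothing moves.
- workorder.finish_job(): hands the job in, once; it reports no verdict.
Trained networks look in the newest picture that a camera, given by its name, has taken for a name from the list of things; names that differ only in an ending like _2 or _b are one class to them, and where a whole thing is asked for, a point or a joint stands for the part that bears it (a point fixed in the world has none). Each returns a list of dicts, best first, with "score" (0 to 1); they miss things now and then, are a little off and sometimes report something else, mostly with a low value. They report only what shows in the picture. A call takes as long as a camera call. They do not tell look-alikes from the thing itself.
- search_frame(camera, name): "at" ([x, y, z] in m, in world coordinates, good to about 4 mm: the middle of the surface that is visible of it).
- tip_of(camera, name): "at" ([x, y, z] in m, in world coordinates, good to about 4 mm: a listed point, or the origin of a listed thing).
The state is a dict: "t": time; "joint_positions": joint angles; "joint_velocities": joint speeds; "tau": joint torques, N m; "ee_pos": TCP position; "tcp_rot": TCP orientation; "wrist_force": force on the tool from outside, world axes, zero at the start; "moment": the same for the moment, N m; "gripper_width": finger opening in m.
Only numpy, scipy, OpenCV 4.12 (cv2) and the standard library are available. Lean on these libraries where they do the work, as an engineer would, in place of code of your own. Each camera call takes 0.05 s, during which the arm holds its last target.

### The job

A turquoise pot has broken on the grading tray. First lift the sound green pot out from among the shards and set it down gently, upright in the white crate beside the pots already there; then take the scraper from its rack and push all five shards over the open edge of the tray into the grey scrap tub, never touching the sharp shards with the fingers. Hang the scraper back in its rack, and leave the other pots and things where they are.

Things in the scene. Friction and masses are not known exactly. Their poses are not given: they have to be found in the camera images.
- tray: Grading tray on a blue stand, fixed: aluminium floor 260 (x) x 320 (y) mm, its top 90 mm above the bench. Origin on the bench under its centre; +x points to its open side, away from the robot. Blue rims 5 mm thick rise 28 mm above the floor along -x, +y and -y; the +x edge has no rim. Clear floor: x -125 to +130, y -155 to +155 mm.
- tray_floor (a point): Centre of the tray's floor, on its top face; axes as the tray.
- tray_lip (a point): Middle of the open edge of the tray, on the floor's top face, 130 mm along +x from tray_floor; axes as the tray.
- scrap_tub: Grey open scrap tub on the bench, fixed, 210 (x) x 360 (y) x 70 mm high, walls 5 mm. Origin centre of its underside, axes as the tray. Its near wall is tucked 15 to 25 mm under the tray's open edge, so what is pushed over that edge falls in. A few older bits lie along its far side.
- good_crate: White slotted crate for sound ware, fixed, left or right of the tray, 270 (x) x 200 (y) x 70 mm high, walls and floor 5 mm. Origin centre of its underside. A pink and a blue pot stand in its -x half (about x = -84 mm); the +x half is free: a pot stands well at x = +45, y = 0 mm, with finger room all round.
- pot_center (a point): The sound pot: lime green planter with brown drips at the rim, 60 mm across (straight-sided from 18 mm up), 60 mm high, open top, wall 5 mm, about 0.14 kg, upright on the tray among the shards, about 30 mm or more clear of them along the tray's x, less along y. The point is its centre, 30 mm above its foot; z is up the pot.
- pot: The same sound pot, origin at the centre of its foot, z up.
- rack: Dark steel scraper rack, fixed, left or right of the tray, base 95 (x) x 190 (y) mm. Origin centre of its underside. Two pairs of uprights at y = +-62 mm (20 mm long in y, tops 100 mm up) leave a slot 14 mm wide along y at x = 0. The blade hangs in the slot, the handle's underside resting on the tops, its centre then at x = 0, y = 0, 115 mm up. Between the pairs is room for fingers.
- scraper: Bench scraper: steel blade 160 mm wide (along y), 4 mm thick (along x), with a wooden handle along its top. Origin at the middle of the blade's lower edge, z up the blade to the handle. 0.22 to 0.35 kg.
- scraper_handle (a point): Centre of the scraper's handle, 100 mm above the blade's lower edge; axes as the scraper. The handle is a bar 160 mm long (y), 34 mm thick (x: grip it across this), 30 mm high (z), and its underside is 85 mm above the blade's lower edge. The blade hangs below it. The scraper starts hanging in its rack.
- shard1: Shard of a broken turquoise pot (cream clay where broken): curved piece of rim standing on edge, about 53 x 20 mm and 26 mm high, 20 to 65 g. Origin at the middle of its underside as it starts. It starts on the tray, its middle at least 85 mm from the near rim and 60 mm from the side rims.
- shard2: Shard of a broken turquoise pot (cream clay where broken): curved piece of rim standing on edge, about 53 x 20 mm and 20 mm high, 20 to 65 g. Origin at the middle of its underside as it starts. It starts on the tray, its middle at least 85 mm from the near rim and 60 mm from the side rims.
- shard3: Shard of a broken turquoise pot (cream clay where broken): flat piece of the pot's base with a bit of foot ring, about 40 x 40 mm and 18 mm high, 20 to 65 g. Origin at the middle of its underside as it starts. It starts on the tray, its middle at least 85 mm from the near rim and 60 mm from the side rims.
- shard4: Shard of a broken turquoise pot (cream clay where broken): curved piece of wall lying hollow side down, about 45 x 40 mm and 15 mm high, 20 to 65 g. Origin at the middle of its underside as it starts. It starts on the tray, its middle at least 85 mm from the near rim and 60 mm from the side rims.
- shard5: Shard of a broken turquoise pot (cream clay where broken): chunk of base with a stub of wall, about 35 x 35 mm and 28 mm high, 20 to 65 g. Origin at the middle of its underside as it starts. It starts on the tray, its middle at least 85 mm from the near rim and 60 mm from the side rims.
- pink_pot_center (a point): Pink pot, 60 mm across, 60 mm high, standing in the crate's -x half; leave it alone. The point is its centre, half-way up.
- blue_pot_center (a point): Blue pot, 60 mm across, 60 mm high, standing in the crate's -x half; leave it alone. The point is its centre, half-way up.
- yellow_pot_center (a point): Yellow pot, 85 mm across, 70 mm high, on the bench at the far left; leave it alone. The point is its centre, half-way up.
- touchup_center (a point): Blue bottle, 48 mm across, 120 mm high, on the bench at the far right; leave it alone. The point is its centre, half-way up.
- brush: Hand brush lying on the bench at the left; leave it alone. Origin under its middle.
Mind the look-alikes: they are no part of the job. Leave any red look-alike of the shard3 alone. Leave any purple look-alike of the pot alone.

How it is judged:
By the outcome, as a careful person would: the job done as asked, in the order asked, and still so for the second after the job is handed in, with the robot touching nothing.
It also fails if it takes over 72 s, if anything falls off the work surface, if the arm or the gripper's body presses on something with over 40 N, if the wrist force passes 120 N, or if a joint passes its speed limit or range.

## Working session

There is one attempt and no reset: what is moved stays moved. The work goes in short steps, each a Python script; the robot and the scene stay as the last script left them, time stands still between calls to the robot, and variables do not carry over. Pictures are saved under pics/ and viewed, and the job is handed in when it is done.

```bash
ls -la; mkdir -p pics
python3 - <<'E'
from station import env, effector, solver, viewer, workorder, search_frame, tip_of
import cv2, numpy as np
s=env.sense(); print(s['t'],s['ee_pos'],s['tcp_rot'],s['gripper_width'])
for c in ['scene','top','wrist']:
    p,d=viewer.read_camera(c); cv2.imwrite(f'pics/{c}0.png',p[:,:,::-1]); np.save(f'pics/{c}0_d.npy',d)
    print(c,viewer.camera_info(c))
for c in ['scene','top']:
  for n in ['tray_floor','tray_lip','scrap_tub','good_crate','pot_center','rack','scraper_handle','scraper','shard1','shard2','shard3','shard4','shard5','pink_pot_center','blue_pot_center']:
    r=tip_of(c,n); print(c,n,[(np.round(q['at'],3).tolist(),round(q['score'],2)) for q in r[:3]])
print(env.sense()['t'])
E
```

```text
total 12
drwxr-xr-x  3 agent agent 4096 Dec  6 17:14 .
drwxr-xr-x 23 root  root  4096 Dec  6 17:14 ..
drwxr-xr-x  2 agent agent 4096 Dec  6 17:14 pics
0.0 [ 0.20781455 -0.61524172  0.21363299] [[-9.47400280e-01 -7.01272412e-04  3.20050337e-01]
 [-3.20051081e-01  1.68074259e-03 -9.47398797e-01]
 [ 1.26462407e-04 -9.99998342e-01 -1.81677899e-03]] 0.09215945646922828
scene {'intrinsics': array([[411.06988463,   0.        , 324.27449701],
       [  0.        , 411.06988463, 202.92535911],
       [  0.        ,   0.        ,   1.        ]]), 'eye': array([ 1.00989908, -0.36484145,  1.08769429]), 'rotation': array([[ 0.68550703, -0.61389635,  0.39142226],
       [ 0.72806471,  0.5790285 , -0.36694384],
       [-0.00137916,  0.53652332,  0.84388437]])}
top {'intrinsics': array([[483.05563745,   0.        , 319.76578662],
       [  0.        , 483.05563745, 197.88899521],
       [  0.        ,   0.        ,   1.        ]]), 'eye': array([0.38823977, 0.07304707, 1.52864468]), 'rotation': array([[-0.01999237,  0.99335606, -0.11333159],
       [-0.99978701, -0.02044398, -0.0028239 ],
       [-0
[... 2188 characters left out ...]
raper [([0.472, -0.35, 0.013], 0.7), ([0.552, -0.037, 0.004], 0.59)]
top shard1 [([0.633, -0.028, 0.092], 0.68), ([0.354, 0.043, 0.001], 0.59), ([0.519, 0.045, 0.09], 0.57)]
top shard2 [([0.633, -0.028, 0.092], 0.68), ([0.354, 0.043, 0.001], 0.59), ([0.519, 0.045, 0.09], 0.57)]
top shard3 [([0.633, -0.028, 0.092], 0.68), ([0.354, 0.043, 0.001], 0.59), ([0.519, 0.045, 0.09], 0.57)]
top shard4 [([0.633, -0.028, 0.092], 0.68), ([0.354, 0.043, 0.001], 0.59), ([0.519, 0.045, 0.09], 0.57)]
top shard5 [([0.633, -0.028, 0.092], 0.68), ([0.354, 0.043, 0.001], 0.59), ([0.519, 0.045, 0.09], 0.57)]
top pink_pot_center [([0.4, 0.387, 0.036], 0.85)]
top blue_pot_center [([0.408, 0.301, 0.035], 0.68)]
1.65
```

View pics/scene0.png

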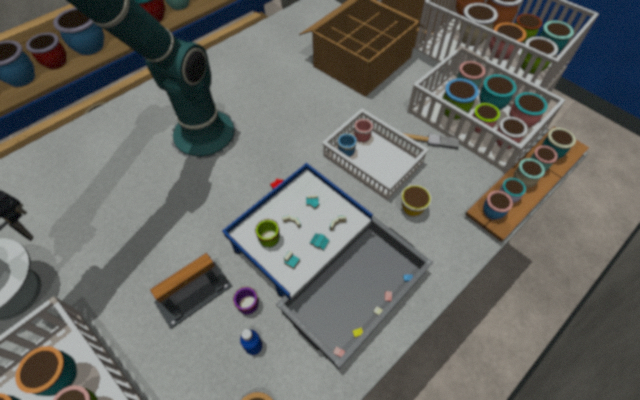

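View pics/top0.png

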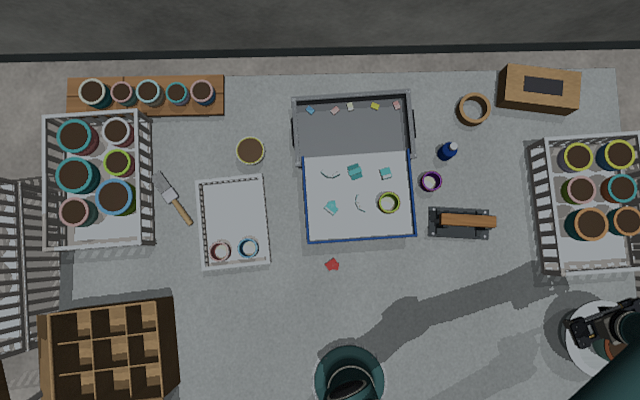

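View pics/wrist0.png

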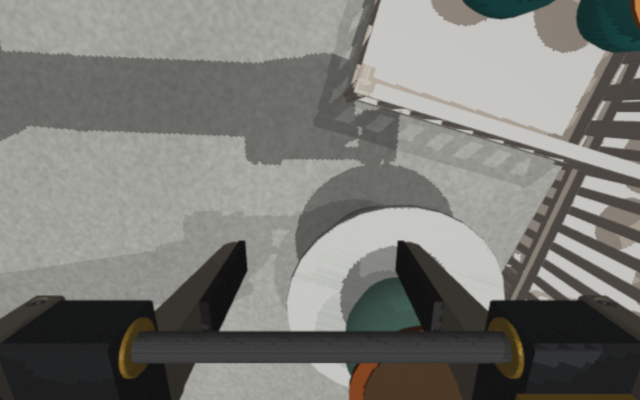

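The top view shows the pot at (388,202), the shards at (330,173), (354,171), (385,173), (331,207) and (361,203), and the scraper at (468,220). The red look-alike is at (332,264) and the purple one at (430,181). Next I'll measure from depth.

```bash
cat > H.py <<'E'
import numpy as np, cv2
def world(cam, info, d):
    K=info['intrinsics']; v,u=np.mgrid[0:400,0:640]
    x=(u-K[0,2])/K[0,0]*d; y=(v-K[1,2])/K[1,1]*d
    P=np.stack([x,-y,-d],-1)
    return P@np.asarray(info['rotation']).T+np.asarray(info['eye'])
E
python3 - <<'E'
from station import viewer
import numpy as np, cv2
from H import world
W={}
for c in ['scene','top']:
    d=np.load(f'pics/{c}0_d.npy'); p=cv2.imread(f'pics/{c}0.png'); info=viewer.camera_info(c)
    P=world(c,info,d); 
    hsv=cv2.cvtColor(p,cv2.COLOR_BGR2HSV)
    # tray floor plane
    R=lambda x0,x1,y0,y1,z0,z1:(P[...,0]>x0)&(P[...,0]<x1)&(P[...,1]>y0)&(P[...,1]<y1)&(P[...,2]>z0)&(P[...,2]<z1)&(d>0)
    fl=R(.45,.72,-.19,.13,.07,.097)
    print(c,'floor z',np.median(P[fl][:,2]), 'bench', np.median(P[R(.2,.35,-.2,.2,-.02,.02)][:,2]))
    m=fl&(hsv[...,1]<60)&(hsv[...,2]>140)
    rect=cv2.minAreaRect((P[m][:,:2]*1000).astype(np.float32)); print(' floor rect',rect)
    # blue rim top
    m=R(.4,.72,-.22,.16,.105,.125)&(hsv[...,0]>105)&(hsv[...,0]<130)&(hsv[...,1]>120)
    rect=cv2.minAreaRect((P[m][:,:2]*1000).astype(np.float32)); print(' rim rect',rect,m.sum(),np.median(P[m][:,2]))
    # things on tray above floor
    zf=np.median(P[fl][:,2])
    m=R(.44,.70,-.18,.11,zf+.005,.16)&~((hsv[...,0]>105)&(hsv[...,0]<130)&(hsv[...,1]>120))
    n,l,st,ce=cv2.connectedComponentsWithStats(m.astype(np.uint8))
    for i in range(1,n):
        if st[i,4]<12: continue
        q=P[l==i]*1000; print('  obj',st[i].tolist(),'x',q[:,0].min().round(),q[:,0].max().round(),'y',q[:,1].min().round(),q[:,1].max().round(),'z',np.percentile(q[:,2],95).round())
    # pot rim
    m=R(.48,.58,-.18,-.08,.135,.17); q=(P[m]*1000).astype(np.float32)
    print(' pot rim circle',cv2.minEnclosingCircle(q[:,:2]),np.median(q[:,2]))
    m=R(.40,.55,-.46,-.25,.108,.15)&(hsv[...,0]<25)&(hsv[...,1]>90); q=(P[m]*1000).astype(np.float32)
    print(' handle',cv2.minAreaRect(q[:,:2]),np.percentile(q[:,2],[5,50,95]),len(q))
    m=R(.40,.56,-.48,-.24,-.02,.02)&(hsv[...,2]<95); q=(P[m]*1000).astype(np.float32)
    print(' rackbase',cv2.minAreaRect(q[:,:2]))
    m=R(.3,.68,.2,.48,.058,.078); q=(P[m]*1000).astype(np.float32)
    print(' crate rim',cv2.minAreaRect(q[:,:2]),np.median(q[:,2]))
    m=R(.48,.58,.3,.4,-.01,.03); print(' crate floor',np.median(P[m][:,2]))
E
```

```text
scene floor z 0.08972989211850746 bench 8.067455138283108e-05
 floor rect ((565.4549560546875, -32.28239440917969), (240.63467407226562, 305.02313232421875), 2.096403121948242)
 rim rect ((554.242919921875, -37.33705139160156), (257.13568115234375, 320.0886535644531), 3.168450355529785) 594 0.11506132710968092
  obj [306, 195, 14, 13, 144] x 498.0 544.0 y 25.0 67.0 z 108.0
  obj [282, 214, 19, 12, 110] x 499.0 558.0 y -59.0 -26.0 z 112.0
  obj [330, 214, 17, 16, 119] x 607.0 634.0 y 19.0 74.0 z 118.0
  obj [255, 218, 25, 29, 561] x 470.0 561.0 y -151.0 -88.0 z 151.0
  obj [309, 233, 21, 17, 215] x 604.0 654.0 y -50.0 -4.0 z 107.0
  obj [284, 250, 16, 19, 178] x 603.0 640.0 y -137.0 -102.0 z 119.0Traceback (most recent call last):
  File "<stdin>", line 27, in <module>
cv2.error: OpenCV(4.12.0) /io/opencv/modules/imgproc/src/shapedescr.cpp:201: error: (-215:Assertion failed) count >= 0 && (depth == CV_32F || depth == CV_32S) in function 'minEnclosingCircle'
```

Run:
```python
import cv2
p=cv2.imread('pics/top0.png')[80:270,270:500]; cv2.imwrite('pics/topz0.png',cv2.resize(p,None,fx=3.4,fy=3.1,interpolation=cv2.INTER_CUBIC))
```

```text
(no output)
```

View pics/topz0.png

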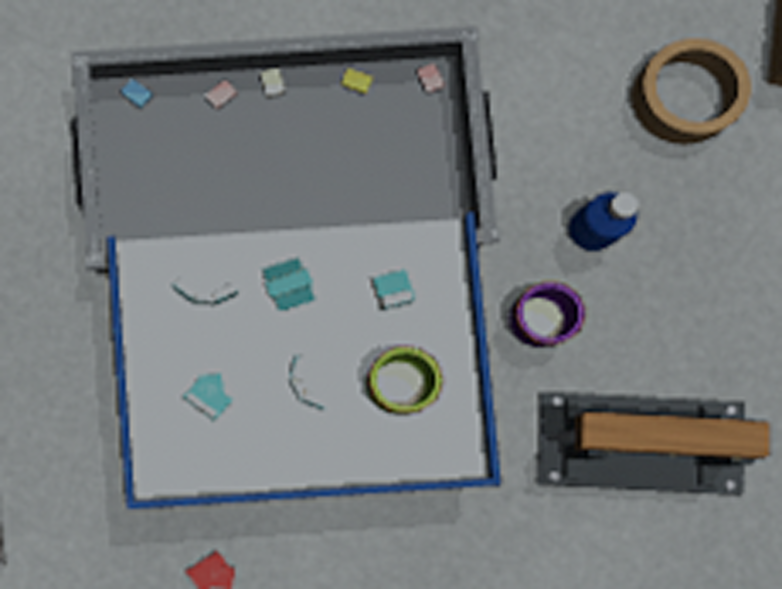

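Run:
```python
from station import viewer
import numpy as np, cv2
from H import world
for c in ['scene','top']:
    d=np.load(f'pics/{c}0_d.npy'); p=cv2.imread(f'pics/{c}0.png'); info=viewer.camera_info(c)
    P=world(c,info,d).astype(np.float32)
    hsv=cv2.cvtColor(p,cv2.COLOR_BGR2HSV)
    R=lambda x0,x1,y0,y1,z0,z1:(P[...,0]>x0)&(P[...,0]<x1)&(P[...,1]>y0)&(P[...,1]<y1)&(P[...,2]>z0)&(P[...,2]<z1)&(d>0)
    def pr(name,m,rect=True):
        q=(P[m]*1000).astype(np.float32)
        if len(q)<5: print(name,len(q)); return
        r=cv2.minAreaRect(np.ascontiguousarray(q[:,:2])); 
        print(c,name,len(q),'rect',np.round(r[0],1),np.round(r[1],1),round(r[2],2),'z',np.percentile(q[:,2],[5,50,95]).round(1))
    blue=(hsv[...,0]>105)&(hsv[...,0]<130)&(hsv[...,1]>120)
    fl=R(.45,.72,-.19,.13,.07,.097); zf=np.median(P[fl][:,2])
    print(c,'floor z',zf,'bench',np.median(P[R(.2,.35,-.2,.2,-.02,.02)][:,2]))
    pr('rim',R(.4,.72,-.22,.16,.105,.125)&blue)
    pr('floor',fl&(hsv[...,1]<60)&(hsv[...,2]>140))
    m=R(.45,.70,-.18,.11,zf+.006,.16)&~blue
    n,l,st,ce=cv2.connectedComponentsWithStats(m.astype(np.uint8))
    for i in range(1,n):
        if st[i,4]>=12:
            pr('obj',l==i); q=P[l==i]*1000; print('    bbox',q.min(0).round(),q.max(0).round())
    m=R(.48,.58,-.18,-.07,.142,.17); q=P[m]*1000
    if len(q): print(c,'pot rim',cv2.minEnclosingCircle(np.ascontiguousarray(q[:,:2])),np.median(q[:,2]),len(q))
    pr('handle',R(.40,.55,-.48,-.25,.12,.15))
    pr('rackbase',R(.40,.56,-.48,-.24,-.02,.02)&(hsv[...,2]<95))
    pr('crate rim',R(.3,.68,.2,.48,.06,.078))
    pr('crate floor',R(.46,.6,.28,.42,-.01,.03))
    pr('purple',R(.55,.7,-.32,-.2,.03,.09))
```

```text
scene floor z 0.08972989 bench 8.067455e-05
scene rim 594 rect [554.2 -37.3] [257.1 320.1] 3.17 z [106.1 115.1 119.1]
scene floor 6589 rect [565.5 -32.3] [240.6 305. ] 2.1 z [86.6 89.8 92.9]
scene obj 144 rect [524.8  43.4] [38.1 36.6] 45.55 z [ 97.4 101.5 107.6]
    bbox [498.  25.  96.] [544.  67. 112.]
scene obj 108 rect [530.9 -39.5] [55.1 22. ] 26.1 z [ 97.3 106.1 112. ]
    bbox [508. -59.  96.] [558. -26. 114.]
scene obj 115 rect [621.3  47. ] [55.8 20.2] 83.37 z [ 98.4 111.8 117.7]
    bbox [611.  19.  96.] [634.  74. 120.]
scene obj 553 rect [ 530.3 -119.5] [61.4 62.9] 27.71 z [ 97.6 130.9 151.3]
    bbox [ 498. -151.   96.] [561. -88. 154.]
scene obj 211 rect [629.1 -27.9] [44.7 40.1] 17.91 z [ 97.3 103.  107.2]
    bbox [604. -50.  96.] [654.  -4. 110.]
scene obj 175 rect [ 621.2 -119.3] [33.3 32.3] 14.96 z [ 98.9 105.4 118.6]
    bbox [ 603. -137.   96.] [ 640. -102.  121.]
scene pot rim ((529.68115234375, -120.1989974975586), 32.62190246582031) 148.78453 204
scene handle 914 rect [ 475.9 -350.7] [160.1  36.3] 85.46 z [123.3 129.4 132.5]
scene rackbase 1250 rect [ 476.5 -
[... 930 characters left out ...]
]
top obj 79 rect [531.4 -39.8] [55.4 21.1] 26.99 z [101.5 109.  114.6]
    bbox [508. -59.  97.] [559. -27. 117.]
top obj 122 rect [524.8  43. ] [37.8 37.8] 45.01 z [ 97.8 102.7 110.2]
    bbox [502.  27.  96.] [545.  65. 116.]
top pot rim ((531.3870849609375, -120.25285339355469), 31.581552505493164) 149.41774 156
top handle 657 rect [ 476.2 -350. ] [160.5  34.7] 85.58 z [125.  130.  134.9]
top rackbase 992 rect [ 473.6 -366.9] [212.3  93.9] 85.66 z [ 2.3  8.6 17. ]
top crate rim 1499 rect [514.4 348.1] [324.1 207.7] 4.88 z [62.8 69.1 74.5]
top crate floor 1929 rect [530.  349.9] [139.6 139.9] 0.1 z [-0.8  5.  10.3]
top purple 336 rect [ 636.2 -260.4] [117.8 127.2] 89.78 z [33.5 60.  83. ]
```

```bash
cat >> H.py <<'E'
def ori(yaw_deg, s):
    a=np.radians(yaw_deg); z=s*np.array([np.cos(a),np.sin(a),0]); y=np.array([0,0,-1.]); return np.stack([np.cross(y,z),y,z],1)
def Rz(yaw_deg):
    a=np.radians(yaw_deg); return np.array([[np.cos(a),-np.sin(a),0],[np.sin(a),np.cos(a),0],[0,0,1]])
TY=3.1; TC=np.array([.554,-.037,.090]); RY=-4.5; RC=np.array([.476,-.3503,0]); CY=5.0; CC=np.array([.490,.347,0])
def tray(x,y,z): return TC+Rz(TY)@np.array([x,y,z])
POT=np.array([.5305,-.1203,.090])
E
python3 - <<'E'
from station import env,solver
from H import *
for s in (1,-1):
    for n,p,yw in [('pot',[.5305,-.1203,.116],TY),('potup',[.5305,-.1203,.3],TY),('crate',[.535,.351,.032],CY),('crup',[.535,.351,.25],CY),('rack',[.476,-.350,.096],RY),('rackup',[.476,-.350,.27],RY)]+[(f't{x}{y}',tray(x,y,.083),TY) for x in(-.09,.17) for y in (-.07,.07)]:
        q=solver.inverse_kinematics(np.array(p),ori(yw,s)); print(s,n,None if q is None else np.round(q,2))
import pickle
Pt=None
d=np.load('pics/top0_d.npy'); from station import viewer
for c in('top','scene'):
    d=np.load(f'pics/{c}0_d.npy');P=world(c,viewer.camera_info(c),d).astype(np.float32)*1000
    m=(P[...,0]>470)&(P[...,0]<645)&(P[...,1]>225)&(P[...,1]<470)&(P[...,2]>63)&(P[...,2]<76)
    q=P[m][:,:2]; r=(q-[490,347])@np.array([[np.cos(np.radians(5)),-np.sin(np.radians(5))],[np.sin(np.radians(5)),np.cos(np.radians(5))]])
    for side in ('y+','y-','x+'):
        k={'y+':r[:,1]>70,'y-':r[:,1]<-70,'x+':(r[:,0]>110)&(abs(r[:,1])<90)}[side]; k&=(abs(r[:,1])<125)&(r[:,0]<150)
        z=r[k]
        if len(z)>5: print(c,side,len(z),np.median(z,0), np.polyfit(z[:,0],z[:,1],1) if side[0]=='y' else np.polyfit(z[:,1],z[:,0],1))
E
```

```text
1 pot [ 0.6   0.49 -0.56  1.92  0.34  0.83 -0.08]
1 potup [ 0.65  0.27 -0.58  1.73  0.16  1.19  0.07]
1 crate [-0.09  0.85 -0.8   1.7   0.74  0.92 -1.1 ]
1 crup [-0.02  0.6  -0.91  1.55  0.49  1.24 -0.92]
1 rack [ 0.83  0.54 -0.33  1.82  0.23  0.81  0.31]
1 rackup [ 0.87  0.35 -0.37  1.67  0.14  1.15  0.38]
1 t-0.09-0.07 [ 0.66  0.3  -0.57  2.02  0.21  0.88  0.03]
1 t-0.090.07 [ 0.55  0.31 -0.78  2.05  0.28  0.89 -0.34]
1 t0.17-0.07 [ 0.45  0.74 -0.61  1.37  0.43  1.16 -0.15]
1 t0.170.07 [ 0.33  0.75 -0.72  1.4   0.51  1.18 -0.4 ]
-1 pot [ 0.11  0.42  0.06  1.95 -0.04  0.78 -2.89]
-1 potup [-0.85  0.46  1.37  1.82 -0.48  1.26 -2.44]
-1 crate [ 0.15  1.22 -1.34  1.69  1.24  1.32  1.78]
-1 crup [ 0.15  0.83 -1.32  1.54  0.81  1.41  2.  ]
-1 rack [ 0.36  0.52  0.28  1.86 -0.19  0.79 -2.48]
-1 rackup [ 0.41  0.31  0.21  1.7  -0.07  1.13 -2.58]
-1 t-0.09-0.07 [-0.87  0.56  1.37  2.1  -0.66  1.03 -2.24]
-1 t-0.090.07 [-1.2   0.5   1.37  2.14 -0.6   0.99 -2.58]
-1 t0.17-0.07 [-0.59  1.05  1.33  1.46 -1.02  1.43 -2.33]
-1 t0.170.07 [-0.8   1.03  1.34  1.49 -1.    1.41 -2.51]
top y+ 213 [71.63612733 95.07343546] [-5.11322250e-02  9.76384286e+01]
top y- 220 [ 65.3156211  -98.25431023] [ 5.07641935e-02 -1.00091419e+02]
top x+ 213 [132.64488915  -1.58033318] [-1.11045649e-03  1.32581794e+02]
scene y+ 179 [75.14330271 94.92649786] [-5.42071579e-02  9.84275088e+01]
scene y- 217 [ 67.94543994 -97.67439461] [ 4.06245317e-02 -9.91939433e+01]
scene x+ 183 [132.2912922    4.48691213] [-2.74352859e-03  1.31947609e+02]
```

Run:
```python
from station import env,solver,effector,viewer
from H import *
st=lambda n:(lambda s:print(n,round(s['t'],2),np.round(s['ee_pos'],4),'F',np.round(s['wrist_force'],1),'w',round(s['gripper_width'],4)))(env.sense())
env.reach(POT+[0,0,.17],ori(TY,1)); st('above')
p,d=viewer.read_camera('wrist'); cv2.imwrite('pics/wrist1.png',p[:,:,::-1])
env.movel(POT+[0,0,.027],rate=.15); st('down')
p,d=viewer.read_camera('wrist'); cv2.imwrite('pics/wrist2.png',p[:,:,::-1])
```

```text
above 3.77 [ 0.5303 -0.1219  0.2597] F [ 0.  -0.1  0.1] w 0.092
down 4.92 [ 0.5312 -0.1204  0.1178] F [-0.   0.1 -0.1] w 0.0921
```

View pics/wrist1.png

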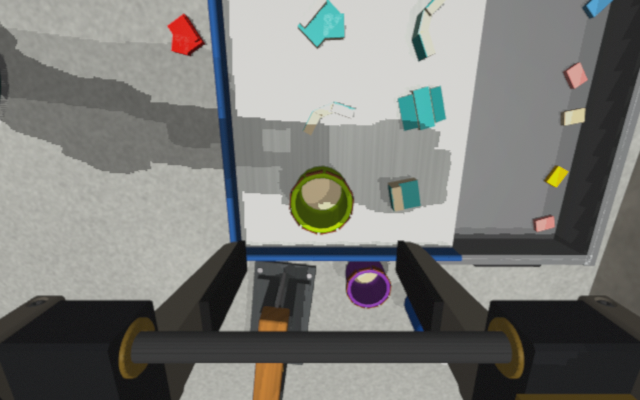

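View pics/wrist2.png

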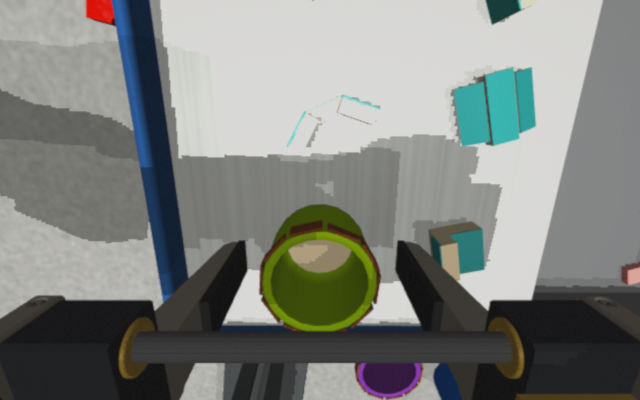

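Wrist2 shows the pot rim centred at (320,280), between the fingers at (245,270) and (400,270). The nearest shard, at (457,248), is clear of the right finger. I'll grasp now.

Run:
```python
from station import env,solver,effector,viewer
from H import *
st=lambda n:(lambda s:print(n,round(s['t'],2),np.round(s['ee_pos'],4),'F',np.round(s['wrist_force'],1),'w',round(s['gripper_width'],4)))(env.sense())
effector.grasp(18); st('grasp')
z0=env.sense()['ee_pos'][2]
env.movel(POT+[0,0,.20],rate=.2); st('lift')
tgt=CC+Rz(CY)@np.array([.045,0,0])
env.reach(tgt+[0,0,.24],ori(CY,1)); st('over')
p,d=viewer.read_camera('wrist'); cv2.imwrite('pics/wrist3.png',p[:,:,::-1])
```

```text
grasp 5.58 [ 0.5304 -0.1204  0.1171] F [-0.9 -0.8  2.3] w 0.0582
lift 6.59 [ 0.5297 -0.1203  0.2887] F [ 0.1 -0.1 -1.4] w 0.0587
over 8.32 [0.5359 0.3494 0.2399] F [-0.2 -0.3 -1.6] w 0.0588
```

View pics/wrist3.png

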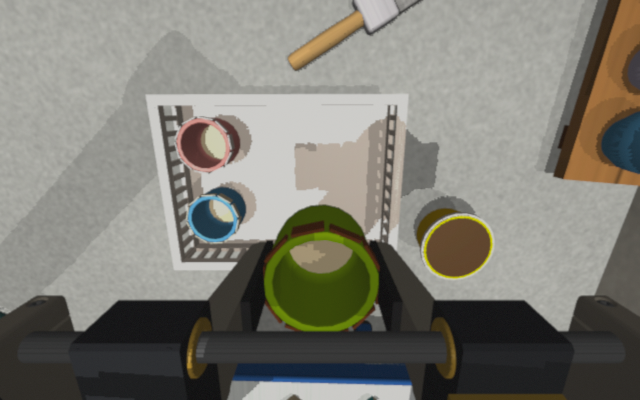

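The pot is held at (322,280), with the crate's free half below it; the pink pot (205,145) and blue pot (215,217) are clear. I'll lower it slowly.

Run:
```python
from station import env,solver,effector,viewer
from H import *
st=lambda n:(lambda s:print(n,round(s['t'],2),np.round(s['ee_pos'],4),'F',np.round(s['wrist_force'],1),'w',round(s['gripper_width'],4)))(env.sense())
tgt=CC+Rz(CY)@np.array([.045,0,0])
env.movel(tgt+[0,0,.046],rate=.15); st('low')
f0=env.sense()['wrist_force'][2]
z=.046
for z in (.040,.037,.035,.034,.033,.032,.031,.030):
    env.movel(tgt+[0,0,z],rate=.03); s=env.sense(); print(z,np.round(s['ee_pos'],4),np.round(s['wrist_force'],2))
    if s['wrist_force'][2]>f0+1.0: break
st('touch')
effector.release(); st('rel')
s=env.sense()
env.movel(np.array([tgt[0],tgt[1],.13]),rate=.12)
p,d=viewer.read_camera('wrist'); cv2.imwrite('pics/wrist4.png',p[:,:,::-1]); st('up')
```

```text
low 9.82 [0.5354 0.3515 0.0471] F [ 0.5 -0.  -1.8] w 0.0583
0.04 [0.5348 0.3508 0.0399] [-0.65  0.28 -1.3 ]
0.037 [0.5347 0.3508 0.0368] [-0.55 -0.24 -1.28]
0.035 [0.5347 0.3508 0.0348] [ 0.33  0.15 -2.31]
0.034 [0.5348 0.3509 0.0339] [ 0.07 -0.26 -1.04]
0.033 [0.5348 0.3509 0.033 ] [ 0.52  0.31 -2.78]
0.032 [0.535  0.3511 0.0322] [-0.92 -0.63 -0.41]
touch 11.42 [0.535  0.3511 0.0322] F [-0.9 -0.6 -0.4] w 0.0585
rel 12.07 [0.5348 0.3509 0.032 ] F [ 0.3 -0.5 -0.8] w 0.092
up 13.08 [0.5344 0.3504 0.129 ] F [-0.2 -0.   0.1] w 0.0915
```

View pics/wrist4.png

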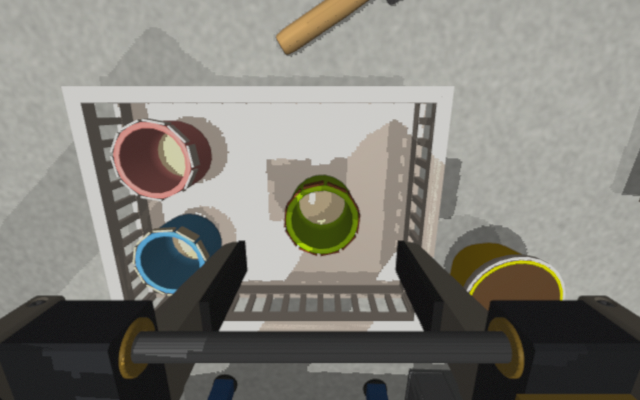

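The pot stands free at (322,215) between the crate walls, clear of the others. Next is the scraper.

Run:
```python
from station import env,solver,effector,viewer
from H import *
st=lambda n:(lambda s:print(n,round(s['t'],2),np.round(s['ee_pos'],4),'F',np.round(s['wrist_force'],1),'w',round(s['gripper_width'],4)))(env.sense())
tgt=CC+Rz(CY)@np.array([.045,0,0])
env.movel(np.array([tgt[0],tgt[1],.26]),rate=.25)
env.reach(np.array([RC[0],RC[1],.24]),ori(RY,1)); st('above rack')
for c in('wrist','top','scene'):
    s=env.sense(); p,d=viewer.read_camera(c); cv2.imwrite(f'pics/{c}5.png',p[:,:,::-1]); np.save(f'pics/{c}5_d.npy',d)
    info=viewer.camera_info(c)
    if c=='wrist':
        T=np.eye(4);T[:3,:3]=s['tcp_rot'];T[:3,3]=s['ee_pos'];T=T@info['T_tool_cam']; info=dict(intrinsics=info['intrinsics'],eye=T[:3,3],rotation=T[:3,:3])
    P=world(c,info,d).astype(np.float32)*1000
    hsv=cv2.cvtColor(p,cv2.COLOR_RGB2HSV)
    if c=='wrist':
        m=(abs(P[...,0]-476)<60)&(abs(P[...,1]+350)<110)&(P[...,2]>122)&(P[...,2]<140)&(hsv[...,0]<25)&(hsv[...,1]>90)
        q=P[m]; print('handle',len(q),cv2.minAreaRect(np.ascontiguousarray(q[:,:2])),q[:,1].min(),q[:,1].max(),np.median(q[:,2]))
        x=q[:,0];y=q[:,1]
        for a in range(-430,-260,20):
            k=(y>a)&(y<a+20)
            if k.sum()>5: print(a+10,np.percentile(x[k],[1,99]).round(1),x[k].mean().round(1))
    if c!='wrist':
        m=(P[...,0]>490)&(P[...,0]<590)&(P[...,1]>300)&(P[...,1]<400)&(P[...,2]>12)
        q=P[m]
        if len(q)>10: print(c,'potcrate',cv2.minEnclosingCircle(np.ascontiguousarray(q[q[:,2]>55][:,:2])),np.percentile(q[:,2],[50,95,100]))
```

```text
above rack 16.25 [ 0.4768 -0.3492  0.2401] F [-0.3 -0.6  0.3] w 0.092
handle 5497 ((474.9949951171875, -352.71435546875), (159.22572326660156, 33.74781036376953), 85.51828002929688) -433.257 -272.34952 129.64384
-420 [454.  486.5] 470.1
-400 [454.9 488.1] 471.5
-380 [456.  489.3] 472.7
-360 [457.9 490.7] 474.3
-340 [459.7 492.7] 476.3
-320 [461.  493.9] 477.5
-300 [462.6 495.6] 479.1
-280 [464.2 497. ] 480.3
top potcrate ((535.170654296875, 350.8280944824219), 31.664880752563477) [42.06874847 68.48842163 73.00669861]
scene potcrate ((533.9965209960938, 352.16094970703125), 33.07692337036133) [47.49716187 66.54343185 68.66962433]
```

View pics/wrist5.png

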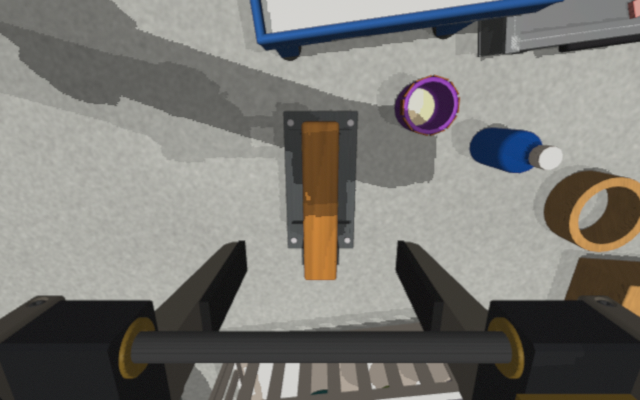

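View pics/top5.png

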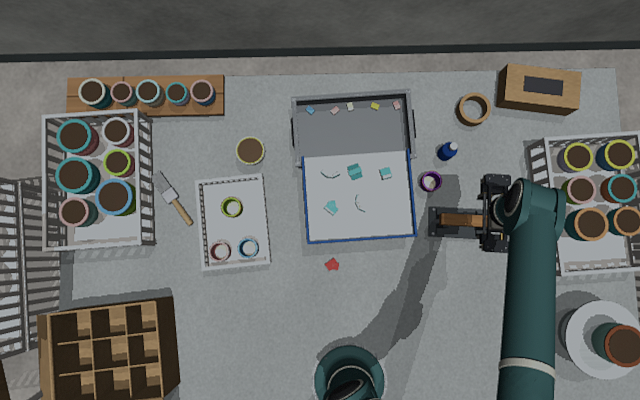

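The pot is confirmed upright in the crate at (0.535, 0.351), with its rim at about 66 mm. In the wrist view the handle spans (320,120) to (320,280) and is centred between the fingers. I'll grip the scraper.

Run:
```python
from station import env,solver,effector,viewer
from H import *
import json
st=lambda n:(lambda s:print(n,round(s['t'],2),np.round(s['ee_pos'],4),'F',np.round(s['wrist_force'],1),'w',round(s['gripper_width'],4)))(env.sense())
H=np.array([.4755,-.3515,0])
env.movel(H+[0,0,.097],rate=.15); st('down')
effector.grasp(50); st('grasp'); s=env.sense(); json.dump([s['ee_pos'].tolist(),s['tcp_rot'].tolist()],open('hang.json','w'))
print(np.round(s['tcp_rot'],3).tolist())
env.movel(H+[0,0,.127],rate=.1); st('lift1')
env.movel(H+[0,0,.26],rate=.2); st('lift2')
for c in('wrist','scene'):
    p,d=viewer.read_camera(c); cv2.imwrite(f'pics/{c}6.png',p[:,:,::-1])
```

```text
down 17.5 [ 0.4762 -0.3518  0.0979] F [0.2 0.6 0.9] w 0.0915
grasp 18.41 [ 0.4756 -0.3515  0.097 ] F [ 0.2  0.5 -1. ] w 0.0337
[[-0.078, 0.0, 0.997], [-0.997, 0.0, -0.078], [-0.0, -1.0, 0.0]]
lift1 18.86 [ 0.4755 -0.3517  0.1274] F [-0.   0.7 -2.6] w 0.0336
lift2 19.68 [ 0.4746 -0.3512  0.2585] F [-0.1 -0.  -4.1] w 0.0335
```

View pics/wrist6.png

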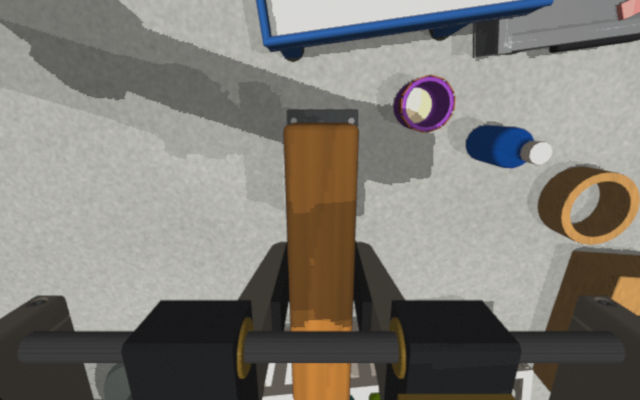

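View pics/scene6.png

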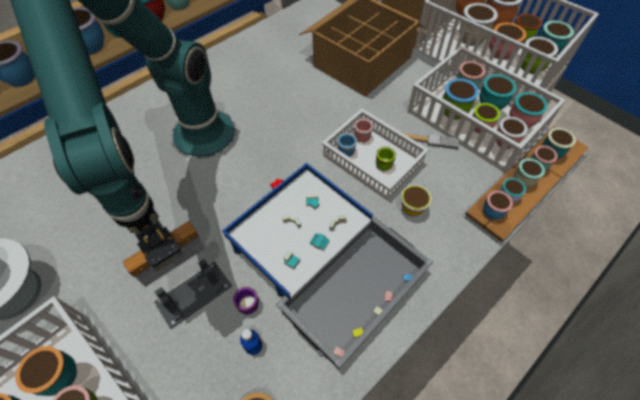

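The scraper is held level; in the wrist view the handle runs (322,125) to (322,400), centred. In the scene view the pot is in the crate at (385,158). Next I'll lower the blade behind the shards with a light floor touch, then make stroke 1 for the four shards on the left and middle.

Run:
```python
from station import env,solver,effector,viewer
from H import *
import json
st=lambda n:(lambda s:print(n,round(s['t'],2),np.round(s['ee_pos'],4),'F',np.round(s['wrist_force'],1),'w',round(s['gripper_width'],4)))(env.sense())
R=ori(TY,1); yl=.042
env.movel(tray(-.08,yl,.17),frame=R,rate=.25); st('over')
p,d=viewer.read_camera('wrist'); cv2.imwrite('pics/wrist7.png',p[:,:,::-1])
env.movel(tray(-.08,yl,.088),rate=.12); st('low')
f0=env.sense()['wrist_force'][2]
for z in np.arange(.086,.0775,-.001):
    env.movel(tray(-.08,yl,z),rate=.03); s=env.sense()
    print(round(z,4),np.round(s['ee_pos'][2],4),np.round(s['wrist_force'][2]-f0,2))
    if s['wrist_force'][2]-f0>3: break
json.dump(float(z),open('touch.json','w'))
env.movel(tray(-.08,yl,z+.0015),rate=.03); st('ready')
p,d=viewer.read_camera('scene'); cv2.imwrite('pics/scene7.png',p[:,:,::-1])
```

```text
over 21.33 [ 0.4718 -0.0006  0.2598] F [ 0.3 -1.  -1.9] w 0.0336
low 22.22 [0.4724 0.0007 0.1785] F [ 1.   0.1 -2.7] w 0.0337
0.086 0.1764 0.91
0.085 0.1751 0.95
0.084 0.1739 0.5
0.083 0.1729 -0.36
0.082 0.172 0.3
0.081 0.1719 10.27
ready 23.97 [0.4718 0.0006 0.1724] F [-0.5 -0.2 -2.3] w 0.0337
```

View pics/wrist7.png

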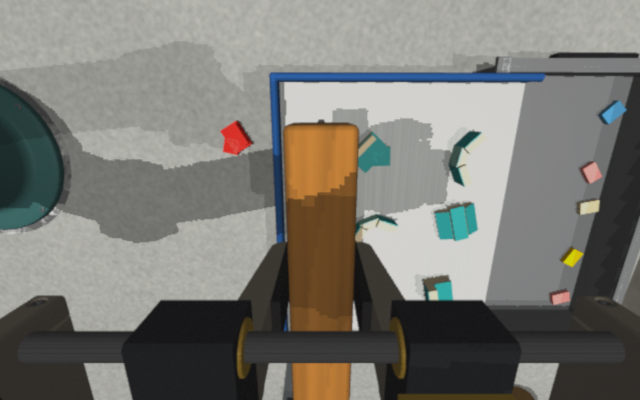

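View pics/scene7.png

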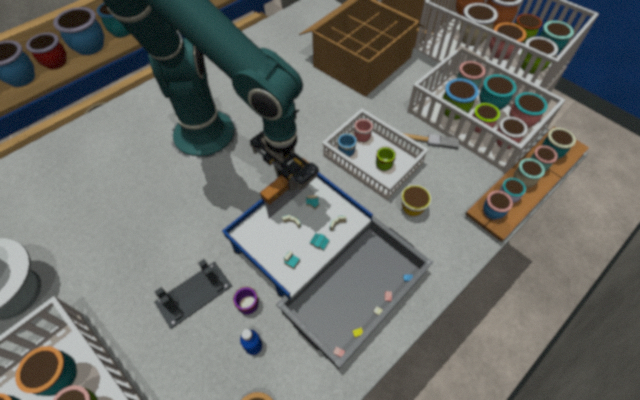

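The blade is behind the shards, just off the floor, with all five shards visible ahead of it in scene7 from (291,222) to (338,224). I'll push.

Run:
```python
from station import env,solver,effector,viewer
from H import *
st=lambda n:(lambda s:print(n,round(s['t'],2),np.round(s['ee_pos'],4),'F',np.round(s['wrist_force'],1),'w',round(s['gripper_width'],4)))(env.sense())
yl=.042; z=.0835
env.movel(tray(.06,yl,z),rate=.10); st('mid')
for c in ('scene','top'):
    p,d=viewer.read_camera(c); cv2.imwrite(f'pics/{c}8.png',p[:,:,::-1])
```

```text
mid 25.57 [0.6115 0.0081 0.1737] F [-0.6 -0.3 -3.3] w 0.0341
```

Run:
```python
import cv2
p=cv2.imread('pics/scene8.png')[150:350,200:450]; cv2.imwrite('pics/scene8z.png',cv2.resize(p,None,fx=3,fy=3,interpolation=cv2.INTER_CUBIC))
```

```text
(no output)
```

View pics/scene8z.png

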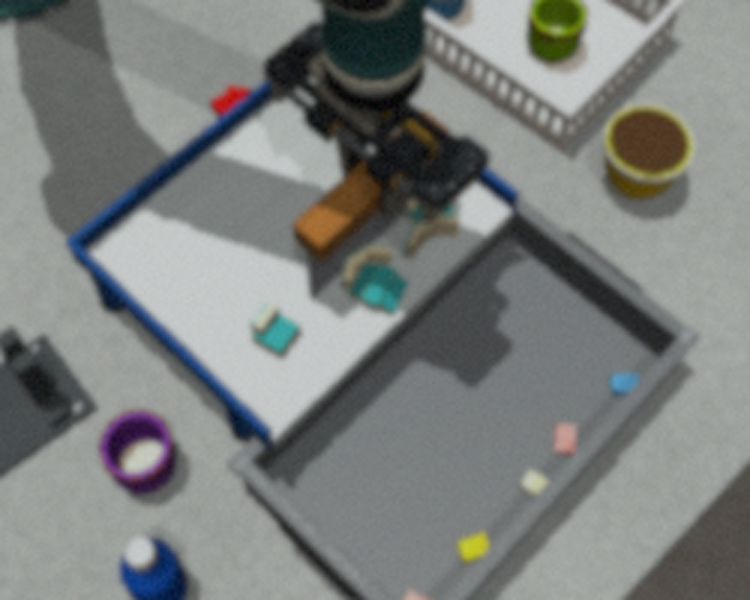

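Stroke 1 is clean so far. Four shards are bunched in front of the blade at zoomed (375,280) and (430,225), and the fifth, at (275,330), is undisturbed. I'll continue over the lip.

Run:
```python
from station import env,solver,effector,viewer
from H import *
st=lambda n:(lambda s:print(n,round(s['t'],2),np.round(s['ee_pos'],4),'F',np.round(s['wrist_force'],1),'w',round(s['gripper_width'],4)))(env.sense())
yl=.042; z=.0835
env.movel(tray(.172,yl,z),rate=.10); st('end')
env.movel(tray(.165,yl,.16),rate=.2)
R=ori(TY,1)
env.movel(tray(-.02,-.065,.16),rate=.25); st('back')
for c in ('scene','top'):
    p,d=viewer.read_camera(c); cv2.imwrite(f'pics/{c}9.png',p[:,:,::-1])
    q=p[150:350,200:450] if c=='scene' else p[80:270,270:500]
    cv2.imwrite(f'pics/{c}9z.png',cv2.resize(q[:,:,::-1],None,fx=3,fy=3,interpolation=cv2.INTER_CUBIC))
```

```text
end 26.93 [0.7231 0.0142 0.1735] F [-0.4  0.3 -3. ] w 0.0335
back 28.48 [ 0.5383 -0.1021  0.2498] F [-0.1  0.4 -1.9] w 0.0337
```

View pics/scene9z.png

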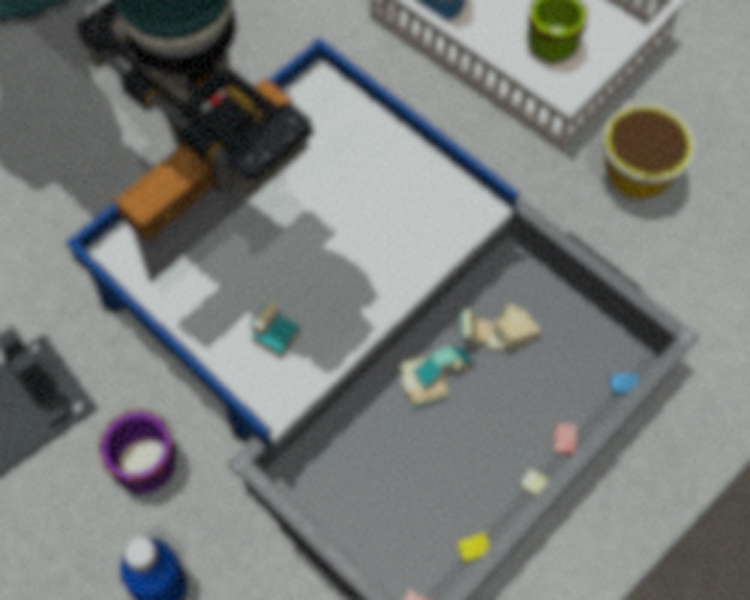

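View pics/top9z.png

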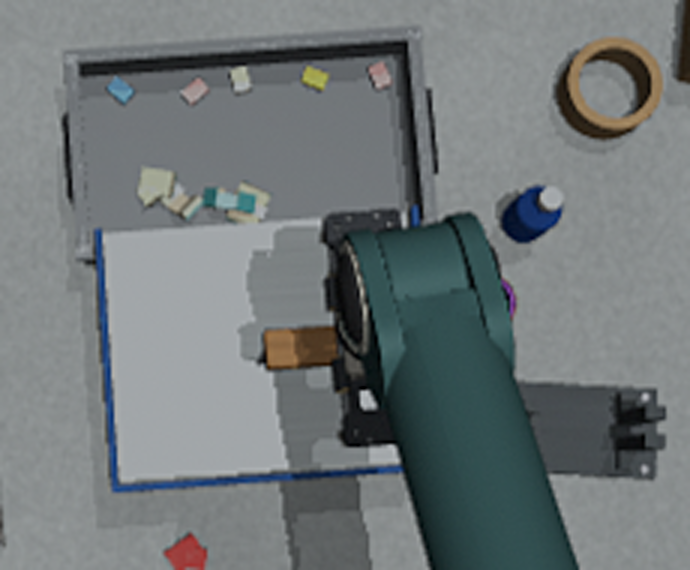

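All four shards lie in the tub, at zoomed (420,380) and (500,325). Only shard5 is left, at (275,330). Stroke 2 next.

Run:
```python
from station import env,solver,effector,viewer
from H import *
import json
st=lambda n:(lambda s:print(n,round(s['t'],2),np.round(s['ee_pos'],4),'F',np.round(s['wrist_force'],1),'w',round(s['gripper_width'],4)))(env.sense())
yl=-.068; z=.0835
env.movel(tray(0,yl,.11),rate=.2)
env.movel(tray(0,yl,z),rate=.08); st('low')
env.movel(tray(.172,yl,z),rate=.10); st('end')
env.movel(tray(.165,yl,.17),rate=.2)
# back toward rack, high; over purple pot/bottle is far below
hp,hr=json.load(open('hang.json')); hp=np.array(hp)
env.movel(tray(.0,-.09,.18),rate=.28)
env.movel(np.array([hp[0],hp[1],.26]),frame=ori(RY,1),rate=.25); st('over rack')
for c in ('scene','top','wrist'):
    s=env.sense(); p,d=viewer.read_camera(c); cv2.imwrite(f'pics/{c}10.png',p[:,:,::-1]); np.save(f'pics/{c}10_d.npy',d)
    if c=='wrist': json.dump([s['ee_pos'].tolist(),s['tcp_rot'].tolist()],open('w10.json','w'))
    if c!='wrist':
        q=p[150:350,200:450] if c=='scene' else p[80:270,270:500]
        cv2.imwrite(f'pics/{c}10z.png',cv2.resize(q[:,:,::-1],None,fx=3,fy=3,interpolation=cv2.INTER_CUBIC))
```

```text
low 29.48 [ 0.5574 -0.1049  0.1733] F [-0.9 -0.4 -2.3] w 0.0338
end 31.34 [ 0.7291 -0.0958  0.1736] F [-0.5 -0.6 -3. ] w 0.034
over rack 33.77 [ 0.4769 -0.3491  0.2601] F [ 0.4  0.3 -1.7] w 0.0338
```

View pics/scene10z.png

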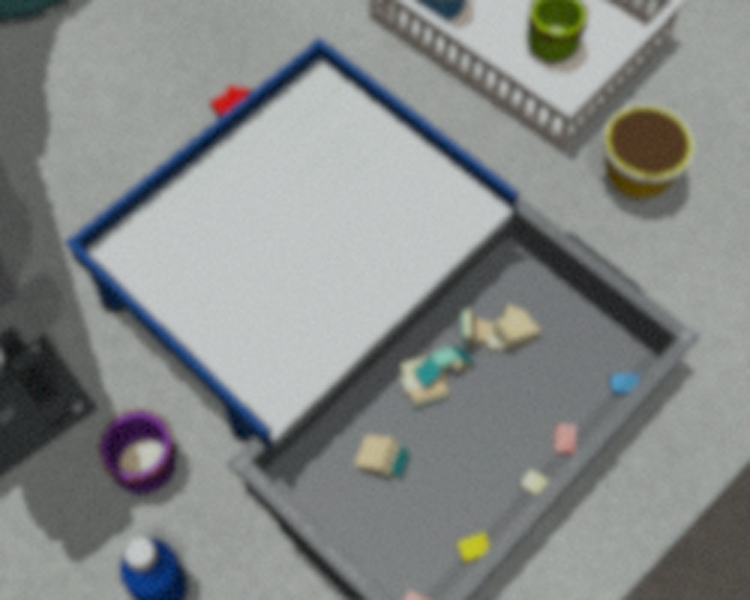

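View pics/scene10.png

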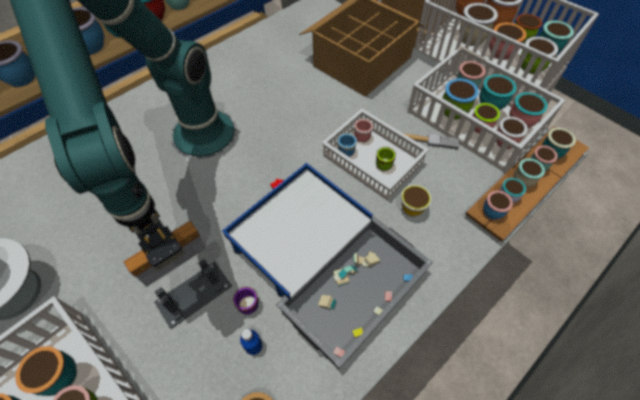

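View pics/wrist10.png

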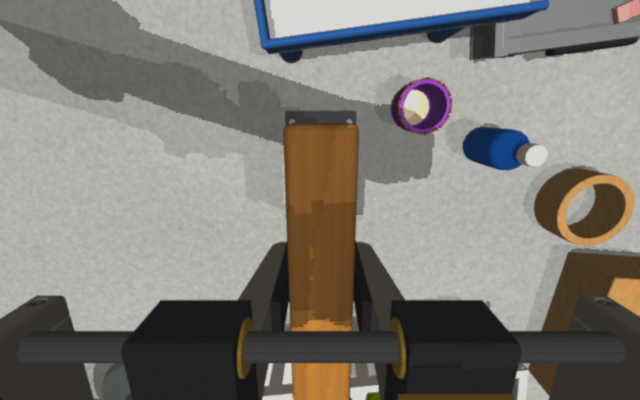

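The tray is empty, and all five shards are in the tub, with shard5 at zoomed (380,455). The handle sits in the wrist view exactly as in wrist6 ((285–357,125) at its far end), so it hasn't slipped. I'll hang it back at the recorded pose.

Run:
```python
from station import env,solver,effector,viewer
from H import *
import json
st=lambda n:(lambda s:print(n,round(s['t'],2),np.round(s['ee_pos'],4),'F',np.round(s['wrist_force'],1),'w',round(s['gripper_width'],4)))(env.sense())
hp,hr=json.load(open('hang.json')); hp=np.array(hp); R=ori(RY,1)
env.movel(np.array([hp[0],hp[1],.19]),frame=R,rate=.15); env.pause(.3); st('pre')
ok=True; f0=env.sense()['wrist_force']
for z in (.165,.15,.13,.115,.105,.101,.099,.098,.097,.0965,.096):
    env.movel(np.array([hp[0],hp[1],z]),frame=R,rate=.08); s=env.sense(); f=s['wrist_force']-f0
    print(z,np.round(s['ee_pos'],4),np.round(f,1))
    if f[2]>3: print('contact'); break
st('hung')
for c in ('scene','wrist'):
    p,d=viewer.read_camera(c); cv2.imwrite(f'pics/{c}11.png',p[:,:,::-1])
```

```text
pre 34.84 [ 0.4759 -0.3517  0.1908] F [ 0.1 -0.4 -2.5] w 0.0339
0.165 [ 0.4753 -0.3511  0.1642] [-0.7  0.7  0.7]
0.15 [ 0.4751 -0.3512  0.1493] [0.6 0.5 0.5]
0.13 [ 0.4752 -0.3512  0.1293] [ 0.  -0.7  1. ]
0.115 [ 0.4751 -0.3512  0.1143] [ 0.5 -0.3  0.2]
0.105 [ 0.4752 -0.3513  0.1044] [ 0.2  0.4 -0.3]
0.101 [ 0.4755 -0.3514  0.1009] [-0.1  0.2  0.4]
0.099 [ 0.4755 -0.3515  0.099 ] [-0.1  0.4  1. ]
0.098 [ 0.4755 -0.3515  0.098 ] [-0.7  0.1 -0.2]
0.097 [ 0.4756 -0.3515  0.097 ] [0.7 0.7 0.5]
0.0965 [ 0.4756 -0.3515  0.097 ] [-1.7  2.7  6.7]
contact
hung 37.89 [ 0.4756 -0.3515  0.097 ] F [-1.6  2.3  4.2] w 0.0336
```

View pics/scene11.png

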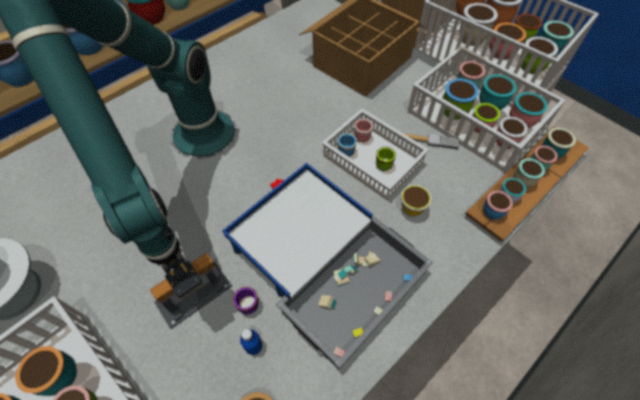

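The handle's underside rests on the uprights, with contact at the same height as when I picked it up. I'll release it, withdraw and check.

Run:
```python
from station import env,solver,effector,viewer,tip_of
from H import *
import json
st=lambda n:(lambda s:print(n,round(s['t'],2),np.round(s['ee_pos'],4),'F',np.round(s['wrist_force'],1),'w',round(s['gripper_width'],4)))(env.sense())
hp,hr=json.load(open('hang.json'))
effector.release(); st('rel')
env.movel(np.array([hp[0],hp[1],.23]),rate=.12); st('up')
p,d=viewer.read_camera('wrist'); cv2.imwrite('pics/wrist12.png',p[:,:,::-1])
env.reach(np.array([.3,-.52,.3]),ori(-20,1)); st('away')
for c in ('scene','top'):
    p,d=viewer.read_camera(c); cv2.imwrite(f'pics/{c}12.png',p[:,:,::-1])
    P=world(c,viewer.camera_info(c),d).astype(np.float32)*1000
    m=(abs(P[...,0]-476)<60)&(abs(P[...,1]+350)<110)&(P[...,2]>120)&(P[...,2]<150); q=P[m]
    print(c,'handle',cv2.minAreaRect(np.ascontiguousarray(q[:,:2])) if len(q)>5 else None,np.percentile(q[:,2],[5,50,95]))
    for n in ('scraper_handle','pot_center','pink_pot_center','blue_pot_center','shard1'):
        print(c,n,[(np.round(k['at'],3).tolist(),round(k['score'],2)) for k in tip_of(c,n)[:6]])
```

```text
rel 38.95 [ 0.4756 -0.3515  0.0965] F [-0.8  0.1 -0.3] w 0.0921
up 40.21 [ 0.4751 -0.3512  0.2291] F [ 0.5  0.6 -1. ] w 0.0916
away 41.25 [ 0.3016 -0.5185  0.2995] F [0.4 1.4 0.1] w 0.0919
scene handle ((475.76226806640625, -350.64544677734375), (159.8543243408203, 35.89447784423828), 85.29914855957031) [122.84865952 129.21453094 132.3864212 ]
scene scraper_handle [([0.776, -0.031, -0.0], 0.72), ([0.476, -0.359, 0.114], 0.6), ([0.698, -0.321, 0.062], 0.24)]
scene pot_center [([0.533, 0.348, 0.034], 0.85), ([0.606, -0.267, 0.029], 0.65)]
scene pink_pot_center [([0.4, 0.39, 0.038], 0.64)]
scene blue_pot_center [([0.406, 0.298, 0.036], 0.69)]
scene shard1 [([0.737, -0.111, 0.03], 0.67), ([0.715, 0.051, 0.014], 0.64), ([0.742, 0.068, 0.023], 0.54), ([0.72, -0.032, 0.02], 0.53), ([0.355, 0.046, 0.002], 0.43), ([0.715, -0.007, 0.026], 0.42)]
top handle ((476.1025695800781, -349.94598388671875), (158.48080444335938, 34.759098052978516), 85.73344421386719) [124.28303375 130.31018066 134.9602417 ]
top scraper_handle [([0.474, -0.35, 0.116], 0.69), ([0.743, 0.068, 0.026], 0.31)]
top pot_center [([0.608, -0.27, 0.031], 0.74), ([0.537, 0.351, 0.033], 0.55), ([0.532, 0.351, 0.002], 0.44)]
top pink_pot_center [([0.399, 0.387, 0.032], 0.93)]
top blue_pot_center [([0.41, 0.3, 0.032], 0.53)]
top shard1 [([0.714, -0.003, 0.022], 0.63), ([0.722, -0.031, 0.018], 0.56), ([0.743, 0.066, 0.026], 0.49), ([0.741, -0.116, 0.023], 0.48), ([0.352, 0.042, 0.001], 0.44), ([0.719, 0.052, 0.014], 0.4)]
```

View pics/scene12.png

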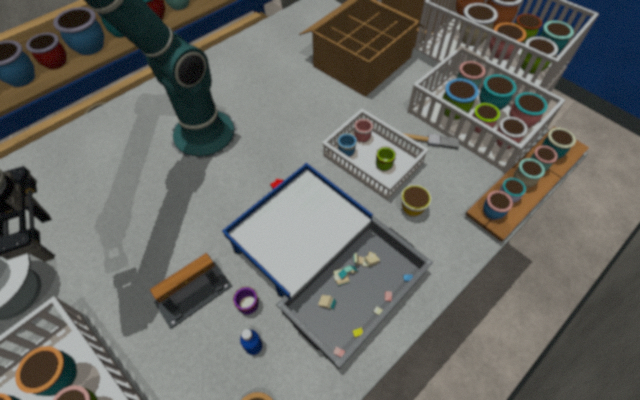

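View pics/top12.png

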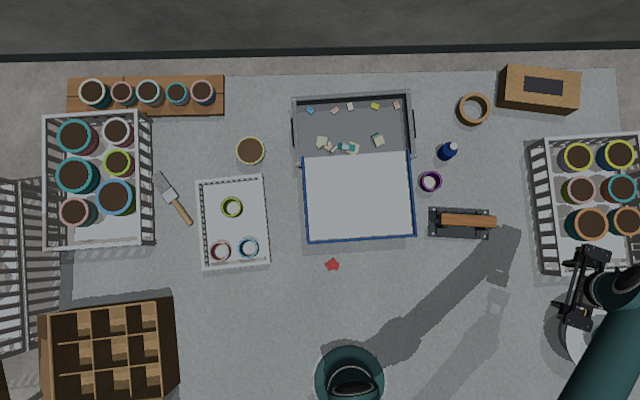

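View pics/wrist12.png

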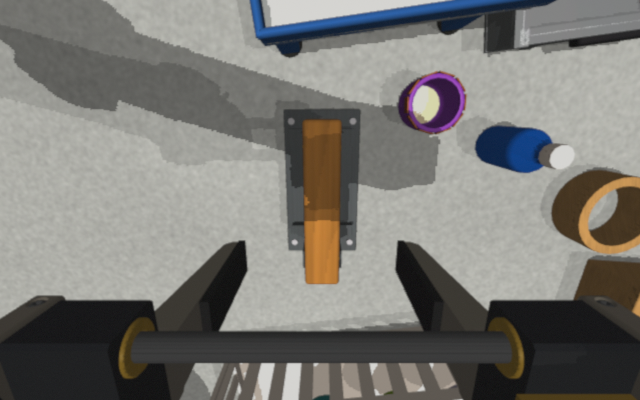

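The scraper hangs as it did at the start (468,220 in the top view), the tray is empty, and the five shards are in the tub at (320–378,140–150). The green pot is in the crate at (232,207).

Run:
```python
from station import env,workorder
import numpy as np
s=env.sense(); print(s['t'],np.round(s['wrist_force'],1))
print(workorder.finish_job())
```

```text
41.85 [0.6 0.4 0.1]
the job is handed in; nothing more can be done
None
```

The job is done and was handed in at 41.9 s on the robot's clock, well inside the 72 s limit; no verdict was reported.

- **Pot:** I lifted the green pot off the tray first. I lowered it in 1 mm steps until it touched, and it stands upright in the crate at about (0.535, 0.351), clear of the pink and blue pots.
- **Shards:** I took the scraper from its rack and pushed the shards over the lip in two strokes, four and then one. The fingers stayed about 80 mm above the tray floor while the blade was down. The last pictures from both cameras show an empty tray and five shards in the tub.
- **Scraper:** It hangs back in the rack, within about 1 mm and 0.2° of where it started.
- **Other things:** The pink and blue pots were re-measured in place to within about 4 mm. The yellow pot, bottle, brush, red piece and purple pot look unmoved in the pictures.

**Disagreements:**
- The network's top answer for the scraper handle in the last scene view was the tub (0.72), and for the pot in the top view it was the purple look-alike (0.74). The pictures and depth showed both were wrong.
- The step that touched the blade to the tray floor read 10 N, where I had meant to stop at about 3 N. This is well below the limits, and the scraper did not slip in the grip.

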